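# Stray hardware back into its drawers

### The arm

A 6-joint arm with a two-finger parallel gripper is mounted at the origin on the work surface. World frame = base frame: x ahead of the robot, y to its left, z up, the work surface at z = 0. Lengths are in m, angles in rad, forces in N, time in s.
With the tool pointing down it reaches from about 0.3 to 0.875 m from the base axis. Payload 6.4 kg.
Tool frame: the origin (TCP) lies on the centre line of the jaws, within the pads' length; the fingertips stand 22 mm ahead of it and the grasp point (between the pads) lies 3 mm ahead of it; z points along the fingers, y is the line along which they close (so a half turn about z gives the same grasp; the last joint's range is limited). The gripper opens to 85 mm and grips with 20 to 120 N. Pads are 22 mm wide; open, the fingers measure 114 mm over their backs; the gripper's body (76 mm by 85 mm) begins 54 mm behind the grasp point. The pads swing forward as they close: fully open they stand 13 mm farther back than shut.
Start: joints at [1.116, 0.181, 1.607, -0, 1.354, -0.206], TCP at [0.142, 0.557, 0.253] pointing down, gripper open.
Joint ranges: [-2.99, 2.99], [-0.89, 2.07], [0.3, 2.58], [-1.14, 4.28], [0, 2.63], [-3.12, 3.12]. Speed limits (rad/s): [2.57, 2.57, 3.01, 3.14, 3.14, 3.14].

### API

Orientations are given as a unit quaternion [w, x, y, z].
In Python, from bench import ctrl gives the robot as it stands. The module is installed in compiled form; this text tells all that it offers.
- The arm moves only by the tool servo_tool, never from a script. Its argument "commands" is a list of rows, each a list of 3 entries, a list of its own where there are three numbers: the shift along the tool's x, y, z in mm, then the turn about the tool's z in rad, then the finger opening in mm, from 0 to 85.4. In form: [[[dx, dy, dz], turn, jaw], ...]. A call has 1 to 20 rows; each row shifts and turns the commanded pose from where the row before left it, along the tool's axes as they then stand; what a row does not reach is not made up. A row lasts 1/8 s, in which the tool goes at most 62.5 mm and 10.7 degrees, less where a joint would pass 70% of its speed; a pose out of reach is approached as far as the arm can. A call with a gripper value outside its range is refused whole. The fingers move at their own pace and stop on an object; the grip force is fixed at half the most. Time passes only in rows, so rows that do not move let the fingers close. It gives the time, the measured TCP pose, the force, the opening and the grip force at its end, in the units of the state.
- ctrl.get_obs(): the state, without advancing time (a new reading comes with each control period).
- ctrl.camera(name): name is "scene" or "top" or "wrist"; returns a dict with "color" (400x640x3 uint8, red, green, blue), "z_map" (400x640 float32, m along the optical axis (not along the pixel's ray), 0 where there is no reading), "fx", "fy", "cx", "cy" (pixels), "k1" (the pictures are not rectified: a ray, as slopes to the right and down, at radius r is drawn at 1 + k1 r^2 times it, then the intrinsics apply), "R" (3x3) and "t" (3): a world point X has camera coordinates R X + t. Camera axes: x right, y down, z forward; pixel columns grow to the right and rows downward; lengths in m; the calibration is good to about 2 mm. A picture is of the moment at which its call begins.
- ctrl.hand_in(): hands the job in; it is judged then, once.
The state is a dict: "time_s": time; "q": joint angles; "dq": joint speeds; "joint_efforts": joint torques, N m; "eef_pos": TCP position; "eef_rot": TCP orientation; "wrist_force": force on the tool from outside, world axes, zero at the start; "torque": the same for the moment, N m; "opening": opening from 0.0 (shut) to 1.0 (fully open); "grasp_force": force on a finger pad.
Only numpy, scipy, OpenCV 4.12 (cv2) and the standard library are available. Lean on these libraries where they do the work, as an engineer would, in place of code of your own. Each camera call takes 0.05 s, during which the arm holds its last target. There are 200 camera calls.

### The job

Four drawers have been pulled out of the small-parts cabinet and stand on the bench, each with some of its stock at the far end. Put each of the four stray parts (the steel hex bolt, the large steel nut, the brass pipe nipple and the red castor wheel) away in the drawer that already holds its kind, set down, not dropped, on the clear floor in front of the stock. Leave the roll of black tape, the pliers and the drawers themselves where they are.

Things in the scene. Friction and masses are not known exactly. Their poses are not given: they have to be found in the camera images.
- bolt: Loose grey steel hex bolt lying on the bench, 75 mm long: head 24 mm across flats, 10 mm thick; round shank 16 mm in diameter; 140 g. Origin: on the bench under its middle; x along the bolt (head's end at -37.5 mm, tip at +37.5 mm), z up. The axis is 10 mm above the bench over the origin and leans 3.5 degrees down to the tip. Grip the shank across, at the origin.
- nut: Loose large grey steel hex nut lying flat, 36 mm across flats (41.6 mm across corners), 20 mm high, with a 24 mm hole; 110 g. Origin: centre of the underside, z up. Two of its flats face +y and -y, the others every 60 degrees.
- nipple: Loose brass pipe nipple standing on end, 45 mm high: threaded tube 26 mm in diameter with, from 16 to 28 mm above its foot, a hexagon 32 mm across flats (37 mm across corners); 100 g. Origin: centre of the underside, z up. Two flats of the hexagon face +y and -y.
- wheel: Loose red castor wheel with a grey hub lying flat, 50 mm in diameter, 22 mm high, 50 g. Origin: centre of the underside, z up along its axle.
- bolt_drawer: Loose clear plastic drawer on the bench, holding three steel bolts. 160 x 118 mm (x, y), walls 3 mm thick, 42 mm high (front 46), floor 3 mm; 0.6 kg. Origin: centre of underside; +x points to the stock, away from the robot at yaw 0; a finger pull stands out 12 mm at -x. Stock, fixed, fills x +24 to +77 mm, up to 50 mm above the bench; clear floor x -77 to +24, y -56 to +56 mm (middle x -26).
- nut_drawer: Loose clear plastic drawer on the bench, holding three big steel nuts. 160 x 118 mm (x, y), walls 3 mm thick, 42 mm high (front 46), floor 3 mm; 0.6 kg. Origin: centre of underside; +x points to the stock, away from the robot at yaw 0; a finger pull stands out 12 mm at -x. Stock, fixed, fills x +24 to +77 mm, up to 50 mm above the bench; clear floor x -77 to +24, y -56 to +56 mm (middle x -26).
- nipple_drawer: Loose clear plastic drawer on the bench, holding three brass nipples. 160 x 118 mm (x, y), walls 3 mm thick, 42 mm high (front 46), floor 3 mm; 0.6 kg. Origin: centre of underside; +x points to the stock, away from the robot at yaw 0; a finger pull stands out 12 mm at -x. Stock, fixed, fills x +24 to +77 mm, up to 50 mm above the bench; clear floor x -77 to +24, y -56 to +56 mm (middle x -26).
- wheel_drawer: Loose clear plastic drawer on the bench, holding three red wheels. 160 x 118 mm (x, y), walls 3 mm thick, 42 mm high (front 46), floor 3 mm; 0.6 kg. Origin: centre of underside; +x points to the stock, away from the robot at yaw 0; a finger pull stands out 12 mm at -x. Stock, fixed, fills x +24 to +77 mm, up to 50 mm above the bench; clear floor x -77 to +24, y -56 to +56 mm (middle x -26).
- tape: Bystander: loose roll of black electrical tape lying flat, 64 mm in diameter with a 42 mm hole, 19 mm high. Origin: centre of the underside. To be left alone.
- pliers: Bystander: loose pliers with red handles lying flat, 165 mm long, 66 mm wide over the handles, 14 mm high. Origin: on the bench, near the middle; jaws towards +x, handles towards -x. To be left alone.
Things that resemble listed ones, but are neither listed nor needed, are in the scene too. What is shaped like the nipple but blue or turquoise is not meant. Leave any green look-alike of the wheel alone.

How it is judged:
By the outcome, as a careful person would: the job done as asked, in the order asked, and still so for the second after the job is handed in, with the robot touching nothing.
It also fails if it takes over 106 s, if anything falls off the work surface, if the arm or the gripper's body presses on something with over 40 N, if the wrist force passes 120 N, or if a joint passes its speed limit or range.

## Working session

There is one attempt and no reset: what is moved stays moved. The work goes in short steps, Python scripts to look and compute and a tool call to move; the robot and the scene stay as the last step left them, time stands still between calls to the robot, and variables do not carry over. Pictures are saved under pics/ and viewed, at most 14 in all, crops included, and the job is handed in when it is done.

Besides the shell and the picture viewer there is one more tool, called after ">>>" in YAML: its name, and indented under it one key for each argument. servo_tool: Moves the arm, as the interface text tells. Its arguments: {"type":"object","properties":{"commands":{"type":"array"}},"required":["commands"]}

```bash
mkdir -p pics
cat > h.py <<'E'
import numpy as np, cv2, pickle
from bench import ctrl
def snap(n,f):
    c=ctrl.camera(n); pickle.dump(c,open(f'pics/{f}.pkl','wb'))
    cv2.imwrite(f'pics/{f}.png',c['color'][:,:,::-1]); return c
def load(f): return pickle.load(open(f'pics/{f}.pkl','rb'))
def slopes(c,u,v):
    x=(np.asarray(u,float)-c['cx'])/c['fx']; y=(np.asarray(v,float)-c['cy'])/c['fy']
    a,b=x.copy(),y.copy()
    for _ in range(20):
        s=1+c['k1']*(a*a+b*b); a,b=x/s,y/s
    return a,b
def world(c,u,v,z=None):
    "depth-based, or plane z if given"
    a,b=slopes(c,u,v); R=np.array(c['R']);t=np.array(c['t'])
    d=np.stack([a,b,np.ones_like(a)],-1)
    if z is None:
        zz=c['z_map'][np.round(v).astype(int),np.round(u).astype(int)]
        return (d*zz[...,None]-t)@R
    o=-R.T@t; w=d@R
    return o+w*((z-o[2])/w[...,2])[...,None]
def grid(c):
    v,u=np.mgrid[0:400,0:640]; return world(c,u,v)
def proj(c,X):
    p=np.array(c['R'])@X+c['t']; a,b=p[0]/p[2],p[1]/p[2]; s=1+c['k1']*(a*a+b*b)
    return np.array([a*s*c['fx']+c['cx'],b*s*c['fy']+c['cy']])
E
python3 - <<'E'
from h import *
for n in('top','scene','wrist'):
    c=snap(n,n+'0'); print(n,c['fx'],c['k1'],-np.array(c['R']).T@c['t'])
print(ctrl.get_obs())
E
```

```text
top 503.98832647395443 -0.017928103471522582 [0.40889582 0.06560076 1.28812957]
scene 446.6785354957916 0.011089141863091673 [ 0.83488313 -0.39648027  0.85930785]
wrist 348.47208159243974 -0.01250813126942122 [0.07054994 0.57550432 0.37353378]
{'time_s': 0.15, 'q': array([ 1.11567616e+00,  1.81408791e-01,  1.60775705e+00, -2.26981167e-05,
        1.35381410e+00, -2.06295457e-01]), 'dq': array([ 0.00051524, -0.00347857, -0.00225826,  0.00123492, -0.00026866,
        0.00108811]), 'joint_efforts': array([ 6.59570651e-04, -4.45271337e+01, -3.51685667e+01, -3.16524211e-04,
        5.98443876e-03, -2.37457022e-05]), 'eef_pos': array([0.14141359, 0.55693548, 0.25257977]), 'eef_rot': array([-2.14753708e-04,  1.24089191e-01,  9.92270826e-01, -6.59654288e-04]), 'wrist_force': array([ 0.11951073, -0.67952717,  0.55259913]), 'torque': array([-0.00852457, -0.05123073, -0.02725281]), 'grasp_force': 0.0, 'opening': 1.0002390602839213}
```

View pics/top0.png

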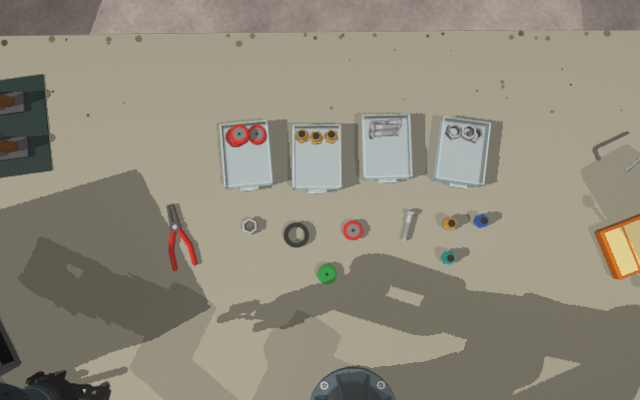

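View pics/scene0.png

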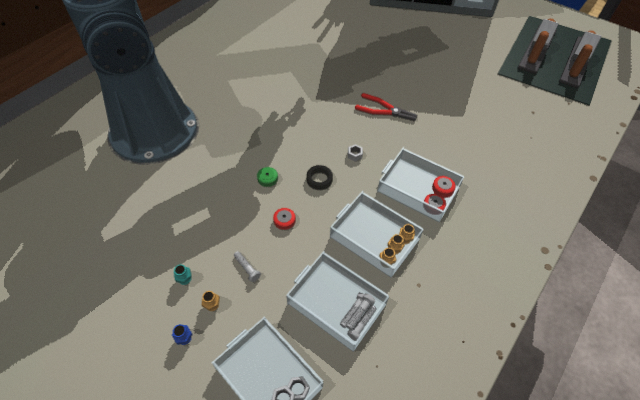

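Top view: the nut is at (250,226), tape (296,235), red wheel (353,230), bolt (408,224) and brass nipple (450,223). The look-alikes are blue (481,220), teal (448,257) and the green wheel (327,273). The drawers, left to right, are wheels (246,155), nipples (317,157), bolts (386,147) and nuts (463,152). The brass piece and the red wheel are the ones meant, by colour. I'll enlarge to confirm and then measure.

Run:
```python
from h import *
t=load('top0'); s=load('scene0')
cv2.imwrite('pics/crop_top.png',cv2.resize(t['color'][100:290,210:500,::-1],None,fx=2.75,fy=2.75,interpolation=cv2.INTER_CUBIC))
def meas(c,name,u,v,r=16,lo=.005,hi=.08):
    P=grid(c)[v-r:v+r+1,u-r:u+r+1].reshape(-1,3); zm=c['z_map'][v-r:v+r+1,u-r:u+r+1].ravel()>0
    P=P[zm]; print(name,'bench z',np.round(np.median(P[P[:,2]<lo][:,2]),4) if (P[:,2]<lo).any() else None,end=' ')
    Q=P[(P[:,2]>lo)&(P[:,2]<hi)]
    if len(Q)<5: print('few');return
    ztop=np.percentile(Q[:,2],95); T=Q[Q[:,2]>ztop-.006]
    ctr,sz,ang=cv2.minAreaRect((Q[:,:2]*1000).astype(np.float32))
    print('ztop %.4f'%ztop,'top bbox mid',np.round((T[:,:2].max(0)+T[:,:2].min(0))/2,4),'ext',np.round(np.ptp(T[:,:2],axis=0),3),'rect',np.round(ctr,1),np.round(sz,1),round(ang,1))
for n,u,v,r in[('nut',250,226,14),('wheel',353,230,15),('bolt',408,224,20),('nipple',450,223,14),('tape',296,235,18),('green',327,273,14),('blue',481,220,13),('teal',448,257,13)]: meas(t,n,u,v,r)
for n,u,v,r in[('nut',356,152,13),('wheel',285,218,16),('bolt',246,266,19),('nipple',210,300,13)]: meas(s,n+' S',u,v,r)
P=grid(t)
for n,u,v in[('wheel_d',246,155),('nipple_d',317,157),('bolt_d',386,147),('nut_d',463,152)]:
    Q=P[v-50:v+50,u-36:u+36].reshape(-1,3); Q=Q[(Q[:,2]>.034)&(Q[:,2]<.055)]
    Q=Q[np.abs(Q-np.median(P[v-5:v+5,u-5:u+5].reshape(-1,3),0))[:,1]<.09]
    ctr,sz,a=cv2.minAreaRect((Q[:,:2]*1000).astype(np.float32)); fl=P[v+5:v+16,u-8:u+9,2]
    print(n,np.round(ctr,1),np.round(sz,1),round(a,1),'floor z',np.round(np.median(fl),4),'rim',np.round(np.percentile(Q[:,2],50),4))
```

```text
nut bench z -0.0 ztop 0.0235 top bbox mid [0.4646 0.2563] ext [0.038 0.036] rect [463.4 252. ] [58.4 68.7] 86.2
wheel bench z 0.0002 ztop 0.0255 top bbox mid [ 0.4524 -0.0041] ext [0.048 0.048] rect [452.2  -6.6] [76.5 70.8] 3.2
bolt bench z 0.0001 ztop 0.0248 top bbox mid [ 0.4652 -0.1474] ext [0.07  0.025] rect [ 472.2 -147.6] [ 84.2 111.8] 75.2
nipple bench z -0.0 ztop 0.0480 top bbox mid [ 0.4669 -0.2452] ext [0.022 0.023] rect [ 466.2 -253.7] [71.8 63.7] 89.5
tape bench z 0.0001 ztop 0.0233 top bbox mid [0.4424 0.1404] ext [0.06  0.061] rect [439.8 141. ] [92.  85.4] 84.6
green bench z 0.0 ztop 0.0253 top bbox mid [0.3432 0.0634] ext [0.047 0.045] rect [340.2  60.6] [62.8 60. ] 86.2
blue bench z -0.0 ztop 0.0477 top bbox mid [ 0.4724 -0.3253] ext [0.025 0.026] rect [ 478.5 -336.6] [55.6 59.8] 15.6
teal bench z 0.0001 ztop 0.0488 top bbox mid [ 0.3809 -0.2401] ext [0.022 0.022] rect [ 377.9 -249.2] [67.4 54. ] 17.2
nut S bench z -0.0009 ztop 0.0210 top bbox mid [0.4658 0.2541] ext [0.038 0.038] rect [466.6 253.8] [35.7 40.6] 36.7
wheel S bench z -0.0006 ztop 0.0232 top bbox mid [ 0.4531 -0.0065] ext [0.049 0.048] rect [453.4  -5.5] [48.6 50.5] 53.1
bolt S bench z -0.0005 ztop 0.0239 top bbox mid [ 0.4787 -0.1518] ext [0.049 0.019] rect [ 464.6 -144.1] [26.5 76.9] 77.6
nipple S bench z -0.0001 ztop 0.0467 top bbox mid [ 0.4687 -0.2472] ext [0.024 0.023] rect [ 471.3 -248. ] [37. 29.] 74.5
wheel_d [641.8 262.4] [171.3 122.4] 3.8 floor z 0.0026 rim 0.0434
nipple_d [633.8  85.8] [120.9 169.7] 89.7 floor z 0.0032 rim 0.0437
bolt_d [658.3 -90.4] [171.2 123.1] 0.8 floor z 0.003 rim 0.0411
nut_d [ 643.7 -281.3] [125.1 172.1] 81.3 floor z 0.0029 rim 0.0419
```

View pics/crop_top.png

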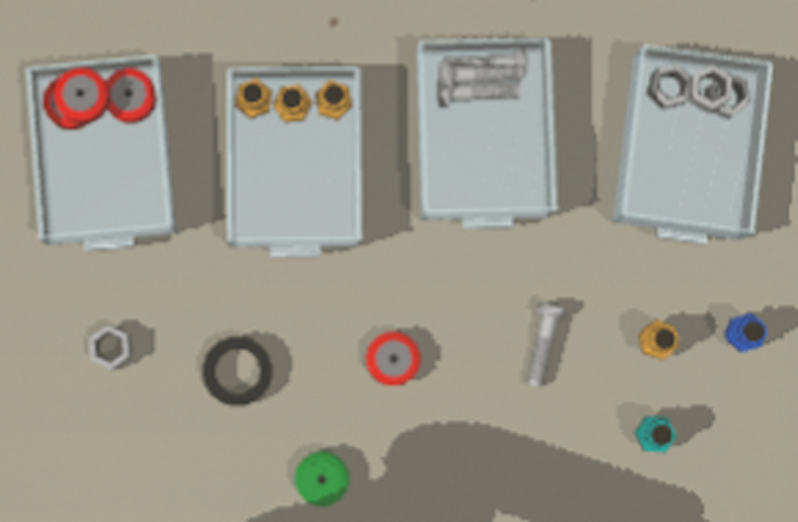

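The crop confirms the steel nut, red wheel, grey bolt (head at the far end) and brass nipple. Heights agree in both views within 2–3 mm (nut 21–23, wheel 23–25, nipple 47–48, bolt head 24). Drawer floors measure 3 mm and rims 41–44 mm. Next I'll take closer wrist views.

```bash
cat >> h.py <<'E'
def pose():
    o=ctrl.get_obs(); w,x,y,z=o['eef_rot']
    ex=np.array([1-2*(y*y+z*z),2*(x*y+w*z)]); return o,np.array(o['eef_pos']),np.arctan2(ex[1],ex[0])
def plan(x,y,z,phi=None,pf=None):
    "tool shift in mm from present to target, then tool turn (rad); shifts are along the present axes. pf=(pos,phi) overrides"
    p,f=pf or pose()[1:]
    d=(np.array([x,y,z])-p)*1000; c,s=np.cos(f),np.sin(f)
    r=[c*d[0]+s*d[1], s*d[0]-c*d[1], -d[2]]
    t=0 if phi is None else -((np.radians(phi)-f+np.pi)%(2*np.pi)-np.pi)
    print('from',np.round(p,4),'phi %.2f'%np.degrees(f),'shift',np.round(r,1),'turn %.3f'%t); return (np.array([x,y,z]),f-t)
E
python3 - <<'E'
from h import *
c=load('wrist0'); print(np.round(c['R'],3)); o=c['cx'],c['cy']; print(o)
a=plan(.45,.19,.25); plan(.45,-.16,.25,pf=a)
E
```

```text
[[ 0.247  0.969 -0.001]
 [ 0.928 -0.236  0.289]
 [ 0.279 -0.072 -0.957]]
(320.9262317617276, 198.27781183287618)
from [0.1414 0.5569 0.2526] phi 165.74 shift [-389.4 -279.6    2.6] turn 0.000
from [0.45 0.19 0.25] phi 165.74 shift [ -86.2 -339.2   -0. ] turn 0.000
```

>>> servo_tool:
  commands:
    - [[-20, -14, 0], 0, 85]
    - [[-40, -28, 0], 0, 85]
    - [[-40, -28, 0], 0, 85]
    - [[-40, -28, 0], 0, 85]
    - [[-40, -28, 0], 0, 85]
    - [[-40, -28, 0], 0, 85]
    - [[-40, -28, 0], 0, 85]
    - [[-40, -28, 0], 0, 85]
    - [[-40, -28, 0], 0, 85]
    - [[-30, -20, 0], 0, 85]
    - [[-20, -14, 0], 0, 85]
    - [[0, 0, 0], 0, 85]
    - [[0, 0, 0], 0, 85]
    - [[0, 0, 0], 0, 85]

```text
time_s: 1.9
eef_pos: [0.4519, 0.1984, 0.2532]
eef_rot: [-0.0, 0.123, 0.992, 0.0]
wrist_force: [-0.3, 0.7, 0.5]
opening: 0.994
grasp_force: 0.0
```

Run:
```python
from h import *
c=snap('wrist','w1'); plan(.45,-.16,.25)
```

```text
from [0.452  0.1984 0.2533] phi 165.82 shift [ -85.9 -348.     3.3] turn 0.000
```

View pics/w1.png

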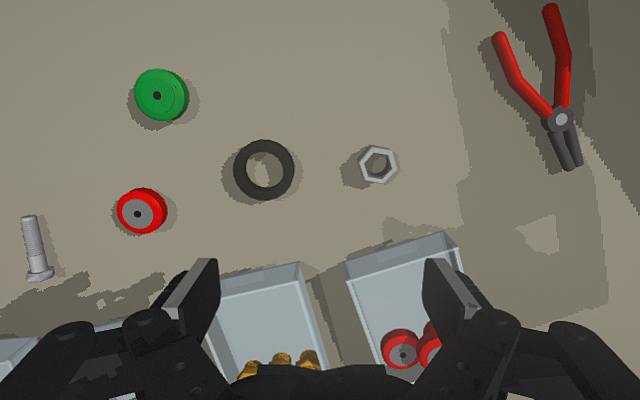

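This wrist view shows the nut at (377,164), red wheel (142,211), tape (264,170) and bolt (35,248), head to the far side. Moving on to the second wrist place.

>>> servo_tool:
  commands:
    - [[-5, -18, 0], 0, 85]
    - [[-10, -40, 0], 0, 85]
    - [[-10, -40, 0], 0, 85]
    - [[-10, -40, 0], 0, 85]
    - [[-10, -40, 0], 0, 85]
    - [[-10, -40, 0], 0, 85]
    - [[-10, -40, 0], 0, 85]
    - [[-10, -40, 0], 0, 85]
    - [[-8, -30, 0], 0, 85]
    - [[-3, -20, 0], 0, 85]
    - [[0, 0, 0], 0, 85]
    - [[0, 0, 0], 0, 85]
    - [[0, 0, 0], 0, 85]

```text
time_s: 3.58
eef_pos: [0.4504, -0.1598, 0.2533]
eef_rot: [0.0, 0.123, 0.992, 0.0]
wrist_force: [-0.4, 0.4, -0.0]
opening: 0.999
grasp_force: 0.0
```

Run:
```python
from h import *
c=snap('wrist','w2')
```

```text
(no output)
```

View pics/w2.png

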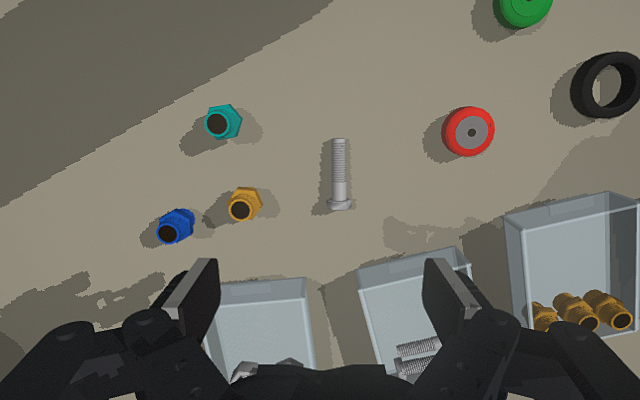

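Second wrist view: bolt (340,175), brass nipple (245,204) between blue (175,227) and teal (222,123), red wheel (468,131). Now the accurate poses and flat directions.

```bash
cat > m.py <<'E'
from h import *
def pts(c,u,v,r,lo,hi):
    P=grid(c)[max(0,v-r):v+r+1,max(0,u-r):u+r+1].reshape(-1,3)
    return P[(P[:,2]>lo)&(P[:,2]<hi)]
def hexdir(Q,name):
    # direction (mod 60) of the flats' normals = minimal summed width
    A=np.radians(np.arange(0,60,1)); W=[]
    for a in A:
        W.append([np.ptp(np.percentile(Q[:,:2]@[np.cos(a+k*np.pi/3),np.sin(a+k*np.pi/3)],[1,99])) for k in range(3)])
    W=np.array(W)*1000; i=W.sum(1).argmin(); a=A[i]
    N=np.array([[np.cos(a+k*np.pi/3),np.sin(a+k*np.pi/3)] for k in range(3)])
    m=np.array([np.percentile(Q[:,:2]@n,[1,99]).mean() for n in N])
    print(name,'n',len(Q),'flat normal %d deg'%np.degrees(a),np.round(W[i],1),'max',np.round(W.sum(1).max()/3,1),'ctr',np.round(np.linalg.lstsq(N,m,rcond=None)[0],4),'ztop %.4f'%np.percentile(Q[:,2],97))
def circ(Q,name):
    (x,y),r=cv2.minEnclosingCircle((Q[:,:2]*1000).astype(np.float32)); print(name,'circle',round(x,1),round(y,1),'r',round(r,1),'ztop %.4f'%np.percentile(Q[:,2],97))
def bolt(Q,name):
    (c,s,a)=cv2.minAreaRect((Q[:,:2]*1000).astype(np.float32)); print(name,np.round(c,1),np.round(s,1),round(a,1),'ztop %.4f'%np.percentile(Q[:,2],97))
E
python3 - <<'E'
from m import *
w1,w2,s,t=load('w1'),load('w2'),load('scene0'),load('top0')
hexdir(pts(w1,377,164,26,.012,.03),'nut w1'); hexdir(pts(s,356,152,13,.012,.03),'nut s')
circ(pts(w1,142,211,35,.01,.03),'wheel w1'); circ(pts(w2,468,131,35,.01,.03),'wheel w2'); circ(pts(s,285,218,16,.01,.03),'wheel s')
bolt(pts(w1,35,248,35,.006,.03),'bolt w1'); bolt(pts(w2,340,175,40,.006,.03),'bolt w2')
hexdir(pts(w2,245,204,24,.014,.032),'nip w2 hex'); hexdir(pts(s,210,300,13,.014,.032),'nip s hex')
circ(pts(w2,245,204,24,.036,.055),'nip w2 top'); circ(pts(s,210,300,13,.036,.055),'nip s top')
b=pts(w2,340,175,40,.006,.03)
# shank only
plan(.465,-.146,.20,168)
for n,c,u0,u1,v0,v1 in[('nut_d w2',w2,205,315,270,370),]:
    P=grid(c)[v0:v1,u0:u1,2]; print(n,np.round(np.percentile(P,[10,50]),4))
E
```

```text
nut w1 n 726 flat normal 35 deg [35.7 35.4 35.5] max 37.7 ctr [0.4644 0.2557] ztop 0.0219
nut s n 125 flat normal 37 deg [35.2 36.8 36.5] max 38.5 ctr [0.4661 0.254 ] ztop 0.0216
wheel w1 circle 452.0 -4.4 r 25.8 ztop 0.0233
wheel w2 circle 452.7 -4.7 r 25.4 ztop 0.0236
wheel s circle 454.1 -4.5 r 26.1 ztop 0.0236
bolt w1 [ 463.5 -141. ] [26.4 74.3] 76.4 ztop 0.0246
bolt w2 [ 463.7 -144.1] [26.2 74.8] 77.1 ztop 0.0247
nip w2 hex n 350 flat normal 39 deg [31.5 29.4 31.5] max 32.0 ctr [ 0.4671 -0.2459] ztop 0.0307
nip s hex n 115 flat normal 37 deg [31.5 32.1 23.4] max 31.5 ctr [ 0.4715 -0.2483] ztop 0.0307
nip w2 top circle 467.4 -246.9 r 12.7 ztop 0.0468
nip s top circle 469.1 -247.4 r 12.7 ztop 0.0476
from [ 0.4504 -0.1599  0.2533] phi 165.82 shift [-10.8  17.   53.3] turn -0.038
nut_d w2 [0.0011 0.004 ]
```

Run:
```python
from h import *
plan(.464,-.144,.10,167)
```

```text
from [ 0.4504 -0.1599  0.2533] phi 165.82 shift [ -9.3  18.7 153.3] turn -0.021
```

>>> servo_tool:
  commands:
    - [[-4, 9, 20], -0.02, 50]
    - [[-5, 10, 40], 0, 50]
    - [[0, 0, 40], 0, 50]
    - [[0, 0, 33], 0, 50]
    - [[0, 0, 20], 0, 50]
    - [[0, 0, 0], 0, 50]
    - [[0, 0, 0], 0, 50]
    - [[0, 0, 0], 0, 50]

```text
time_s: 4.62
eef_pos: [0.4643, -0.1448, 0.1016]
eef_rot: [0.001, 0.114, 0.993, -0.001]
wrist_force: [0.5, 0.1, 1.0]
opening: 0.589
grasp_force: 0.0
```

Run:
```python
from h import *
plan(.464,-.144,.025,167); snap('wrist','w3')
```

```text
from [ 0.4643 -0.1448  0.1016] phi 166.91 shift [ 0.5  0.7 76.6] turn -0.002
```

View pics/w3.png

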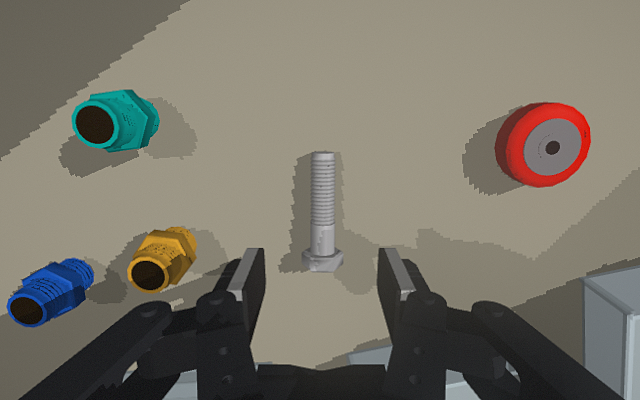

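The bolt lies at column 322, centred between the pads (255 and 392), with its axis straight along the jaws. I'll descend and grip.

>>> servo_tool:
  commands:
    - [[0, 1, 20], 0, 50]
    - [[0, 0, 25], 0, 50]
    - [[0, 0, 20], 0, 50]
    - [[0, 0, 11], 0, 50]
    - [[0, 0, 0], 0, 50]
    - [[0, 0, 0], 0, 30]
    - [[0, 0, 0], 0, 10]
    - [[0, 0, 0], 0, 10]
    - [[0, 0, 0], 0, 10]
    - [[0, 0, 0], 0, 10]
    - [[0, 0, 0], 0, 10]

```text
time_s: 6.05
eef_pos: [0.4644, -0.1439, 0.0252]
eef_rot: [0.001, 0.114, 0.993, -0.0]
wrist_force: [-0.9, 1.0, 6.8]
opening: 0.16
grasp_force: 58.5
```

Run:
```python
from h import *
o,p,f=pose(); print(p,o['opening'],o['grasp_force'],o['wrist_force'])
a=plan(.464,-.144,.14); plan(.638,-.091,.14,pf=a)
```

```text
[ 0.46439683 -0.14389228  0.02522401] 0.15993040439456382 58.54858160018921 [-0.93271261  0.99815684  6.79663033]
from [ 0.4644 -0.1439  0.0252] phi 166.90 shift [   0.4   -0.2 -114.8] turn 0.000
from [ 0.464 -0.144  0.14 ] phi 166.90 shift [-157.5   91.1   -0. ] turn 0.000
```

>>> servo_tool:
  commands:
    - [[0, 0, -15], 0, 10]
    - [[0, 0, -35], 0, 10]
    - [[0, 0, -35], -0.08, 10]
    - [[0, 0, -20], -0.08, 10]
    - [[0, 0, -10], -0.08, 10]
    - [[0, 0, 0], 0, 10]
    - [[0, 0, 0], 0, 10]

```text
time_s: 6.92
eef_pos: [0.4633, -0.1433, 0.1391]
eef_rot: [-0.0, -0.005, 1.0, 0.0]
wrist_force: [0.4, 0.3, -1.1]
opening: 0.158
grasp_force: 58.7
```

Run:
```python
from h import *
o,p,f=pose(); print(o['opening'],o['grasp_force'],o['wrist_force'])
a=plan(.637,-.091,.14);
```

```text
0.15829238410672317 58.69087100028992 [ 0.43040346  0.32095209 -1.09065723]
from [ 0.4633 -0.1433  0.1391] phi -179.45 shift [-174.2   50.6   -0.9] turn 0.000
```

>>> servo_tool:
  commands:
    - [[-15, 4, 0], 0, 10]
    - [[-35, 10, 0], 0, 10]
    - [[-40, 12, 0], 0, 10]
    - [[-40, 12, 0], 0, 10]
    - [[-29, 8, 0], 0, 10]
    - [[-15, 5, 0], 0, 10]
    - [[0, 0, 0], 0, 10]
    - [[0, 0, 0], 0, 10]
    - [[0, 0, 0], 0, 10]

```text
time_s: 8.05
eef_pos: [0.6365, -0.0907, 0.139]
eef_rot: [-0.0, -0.005, 1.0, 0.0]
wrist_force: [1.1, 0.1, -1.1]
opening: 0.159
grasp_force: 58.7
```

Run:
```python
from m import *
o,p,f=pose(); plan(.637,-.091,.03); c=snap('wrist','w4'); print(np.round(o['wrist_force'],1))
P=grid(c); 
# held bolt lowest / extents: points within 70mm of TCP xy, z .09-.16, image upper part
Q=P.reshape(-1,3); B=Q[(np.hypot(*(Q[:,:2]-p[:2]).T)<.05)&(Q[:,2]>.08)&(Q[:,2]<.16)&(abs(Q[:,1]-p[1])<.013)]
print(B.min(0),B.max(0))
# front/rear rim of drawer
F=Q[(abs(Q[:,1]+.091)<.05)&(Q[:,2]>.035)&(Q[:,2]<.055)]; print('rim/stock x',np.round(np.percentile(F[:,0],[0,5,50,100]),3))
```

```text
from [ 0.6365 -0.0907  0.139 ] phi -179.39 shift [ -0.5  -0.3 109. ] turn 0.000
[ 1.1  0.1 -1.1]
[ 0.59790572 -0.10370607  0.11599588] [ 0.67270744 -0.07772084  0.1599864 ]
rim/stock x [0.582 0.583 0.584 0.587]
```

View pics/w4.png

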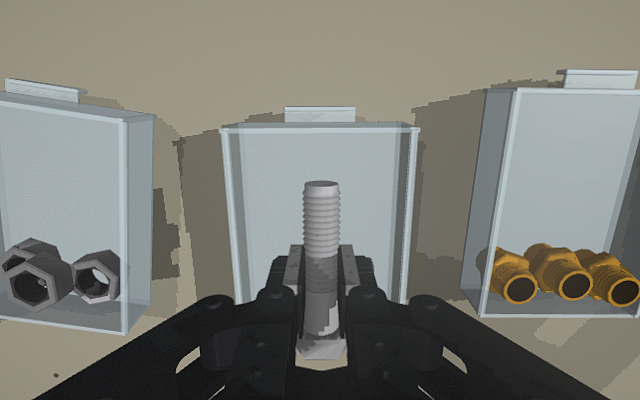

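The bolt is held over its drawer, clear on all sides (bolt x 0.598–0.673, floor 0.586–0.687). Lowering.

>>> servo_tool:
  commands:
    - [[0, 0, 20], 0, 10]
    - [[0, 0, 35], 0, 10]
    - [[0, 0, 30], 0, 10]
    - [[0, 0, 15], 0, 10]
    - [[0, 0, 7], 0, 10]
    - [[0, 0, 3], 0, 10]
    - [[0, 0, 0], 0, 10]
    - [[0, 0, 0], 0, 10]

```text
time_s: 9.1
eef_pos: [0.6378, -0.0908, 0.0303]
eef_rot: [0.001, -0.006, 1.0, -0.0]
wrist_force: [0.0, 0.1, -0.8]
opening: 0.16
grasp_force: 58.7
```

>>> servo_tool:
  commands:
    - [[0, 0, 1], 0, 10]
    - [[0, 0, 0.5], 0, 10]
    - [[0, 0, 0], 0, 10]
    - [[0, 0, 0], 0, 10]

```text
time_s: 9.6
eef_pos: [0.6376, -0.0907, 0.0284]
eef_rot: [0.001, -0.006, 1.0, -0.0]
wrist_force: [-0.5, -0.6, 2.6]
opening: 0.157
grasp_force: 60.0
```

>>> servo_tool:
  commands:
    - [[0, 0, 0], 0, 18]
    - [[0, 0, 0], 0, 25]
    - [[0, 0, 0], 0, 40]
    - [[0, 0, 0], 0, 40]
    - [[0, 0, -15], 0, 40]
    - [[0, 0, -30], 0, 40]
    - [[0, 0, -40], 0, 40]
    - [[0, 0, -25], 0, 40]
    - [[0, 0, 0], 0, 40]
    - [[0, 0, 0], 0, 40]

```text
time_s: 10.85
eef_pos: [0.6366, -0.0904, 0.1373]
eef_rot: [-0.0, -0.006, 1.0, 0.0]
wrist_force: [-1.1, -0.3, 0.2]
opening: 0.468
grasp_force: 0.0
```

Run:
```python
from h import *
plan(.465,.255,.14,185); c=snap('wrist','w5')
```

```text
from [ 0.6366 -0.0904  0.1373] phi -179.36 shift [167.7 347.3  -2.7] turn -0.076
```

View pics/w5.png

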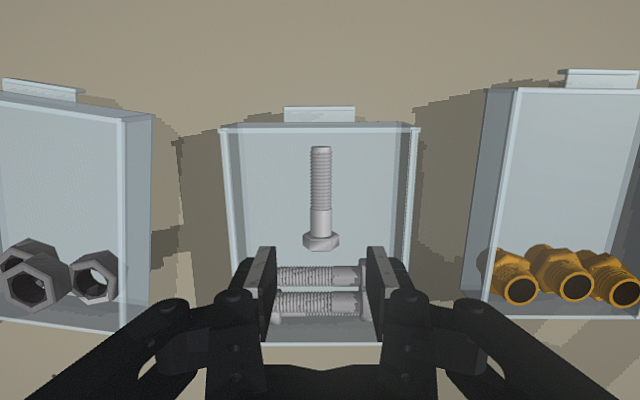

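The bolt lies flat on the clear floor at (320,200), clear of the stock. On to the nut.

>>> servo_tool:
  commands:
    - [[8, 17, 0], 0, 60]
    - [[17, 35, 0], 0, 60]
    - [[22, 45, 0], 0, 60]
    - [[22, 45, 0], 0, 60]
    - [[22, 45, 0], 0, 60]
    - [[22, 45, 0], 0, 60]
    - [[22, 45, 0], 0, 60]
    - [[17, 35, 0], 0, 60]
    - [[10, 22, 0], 0, 60]
    - [[6, 13, 0], 0, 60]
    - [[0, 0, 10], -0.076, 60]
    - [[0, 0, 20], 0, 60]
    - [[0, 0, 10], 0, 60]
    - [[0, 0, 0], 0, 60]
    - [[0, 0, 0], 0, 60]

```text
time_s: 12.78
eef_pos: [0.4656, 0.2545, 0.0983]
eef_rot: [0.0, -0.043, 0.999, 0.0]
wrist_force: [-0.4, -0.2, -0.1]
opening: 0.701
grasp_force: 0.0
```

Run:
```python
from m import *
c=snap('wrist','w6'); o,p,f=pose(); u,v=np.round(proj(c,np.array([.465,.255,.018]))).astype(int); print(u,v)
Q=pts(c,u,v,70,.012,.03); Q=Q[np.hypot(*(Q[:,:2]-[.465,.255]).T)<.03]; hexdir(Q,'nut')
plan(.465,.255,.027,185)
```

```text
321 217
nut n 2086 flat normal 35 deg [35.3 35.2 35.5] max 37.7 ctr [0.4643 0.2559] ztop 0.0215
from [0.4658 0.2546 0.0984] phi -175.02 shift [ 0.8  0.5 71.4] turn -0.000
```

View pics/w6.png

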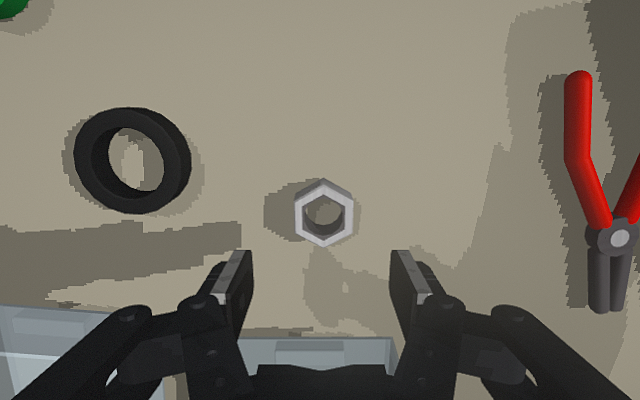

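The nut sits centred at (323,213), its flats parallel to the pads. Descend and grip.

>>> servo_tool:
  commands:
    - [[1, 1, 20], 0, 60]
    - [[0, 0, 25], 0, 60]
    - [[0, 0, 18], 0, 60]
    - [[0, 0, 8.5], 0, 60]
    - [[0, 0, 0], 0, 60]
    - [[0, 0, 0], 0, 45]
    - [[0, 0, 0], 0, 30]
    - [[0, 0, 0], 0, 30]
    - [[0, 0, 0], 0, 30]
    - [[0, 0, 0], 0, 30]

```text
time_s: 14.08
eef_pos: [0.4651, 0.2558, 0.0274]
eef_rot: [0.001, -0.044, 0.999, 0.0]
wrist_force: [-0.2, 0.2, 6.0]
opening: 0.401
grasp_force: 60.5
```

>>> servo_tool:
  commands:
    - [[0, 0, -15], 0, 30]
    - [[0, 0, -35], 0, 30]
    - [[0, 0, -35], 0.08, 30]
    - [[0, 0, -20], 0.08, 30]
    - [[0, 0, -10], 0.08, 30]
    - [[0, 0, 0], 0, 30]
    - [[0, 0, 0], 0, 30]

```text
time_s: 14.95
eef_pos: [0.4637, 0.2553, 0.141]
eef_rot: [-0.0, 0.076, 0.997, -0.0]
wrist_force: [-0.1, -0.1, -1.4]
opening: 0.408
grasp_force: 60.0
```

Run:
```python
from h import *
o,p,f=pose(); print(o['opening'],o['grasp_force'],o['wrist_force'])
plan(.624,-.278,.14,171.5)
```

```text
0.40750351440373256 60.049475552514195 [-0.14283776 -0.06714186 -1.44314207]
from [0.4637 0.2553 0.141 ] phi 171.33 shift [-238.8 -503.1    1. ] turn -0.003
```

>>> servo_tool:
  commands:
    - [[-8, -18, 0], 0, 30]
    - [[-16, -35, 0], 0, 30]
    - [[-21, -45, 0], 0, 30]
    - [[-21, -45, 0], 0, 30]
    - [[-21, -45, 0], 0, 30]
    - [[-21, -45, 0], 0, 30]
    - [[-21, -45, 0], 0, 30]
    - [[-21, -45, 0], 0, 30]
    - [[-21, -45, 0], 0, 30]
    - [[-21, -45, 0], 0, 30]
    - [[-21, -40, 0], 0, 30]
    - [[-14, -27, 0], 0, 30]
    - [[-8, -18, 0], 0, 30]
    - [[-4, -10, 0], 0, 30]
    - [[0, 0, 0], 0, 30]
    - [[0, 0, 0], 0, 30]

```text
time_s: 16.95
eef_pos: [0.6229, -0.2818, 0.1411]
eef_rot: [-0.0, 0.076, 0.997, 0.0]
wrist_force: [0.2, 0.3, -0.2]
opening: 0.407
grasp_force: 60.1
```

Run:
```python
from h import *
o,p,f=pose(); plan(.624,-.278,.0305); c=snap('wrist','w7'); print(np.round(o['wrist_force'],1))
```

```text
from [ 0.6229 -0.2818  0.1411] phi 171.30 shift [ -0.5   3.9 110.6] turn 0.000
[ 0.2  0.3 -0.2]
```

View pics/w7.png

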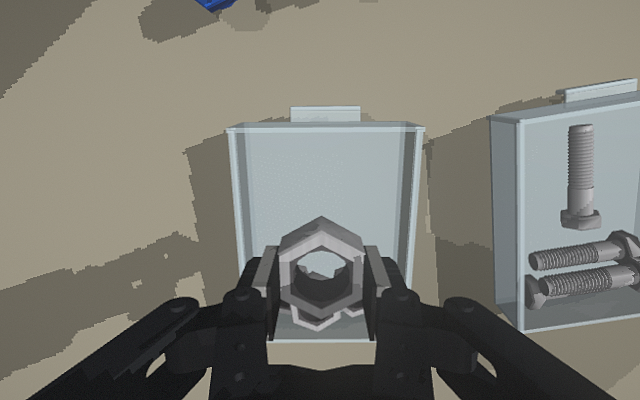

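The nut is held over the nut drawer, centred within a few mm (drawer walls at columns 230–425). Lowering.

>>> servo_tool:
  commands:
    - [[0, 2, 20], 0, 30]
    - [[0, 2, 35], 0, 30]
    - [[0, 0, 30], 0, 30]
    - [[0, 0, 15], 0, 30]
    - [[0, 0, 7], 0, 30]
    - [[0, 0, 2.5], 0, 30]
    - [[0, 0, 0], 0, 30]
    - [[0, 0, 0], 0, 30]

```text
time_s: 18.0
eef_pos: [0.6243, -0.2795, 0.033]
eef_rot: [0.001, 0.076, 0.997, -0.0]
wrist_force: [0.2, -0.7, -0.7]
opening: 0.406
grasp_force: 60.1
```

>>> servo_tool:
  commands:
    - [[0, 0, 1], 0, 30]
    - [[0, 0, 1], 0, 30]
    - [[0, 0, 0.5], 0, 30]
    - [[0, 0, 0], 0, 30]
    - [[0, 0, 0], 0, 30]

```text
time_s: 18.62
eef_pos: [0.6239, -0.2792, 0.0305]
eef_rot: [0.0, 0.076, 0.997, -0.0]
wrist_force: [-3.3, 0.5, 5.6]
opening: 0.405
grasp_force: 61.0
```

>>> servo_tool:
  commands:
    - [[0, 0, 0], 0, 38]
    - [[0, 0, 0], 0, 45]
    - [[0, 0, 0], 0, 55]
    - [[0, 0, 0], 0, 55]
    - [[0, 0, -15], 0, 55]
    - [[0, 0, -30], 0, 55]
    - [[0, 0, -40], 0, 55]
    - [[0, 0, -25], 0, 55]
    - [[0, 0, 0], 0, 55]
    - [[0, 0, 0], 0, 55]

```text
time_s: 19.88
eef_pos: [0.6232, -0.2787, 0.1386]
eef_rot: [-0.0, 0.076, 0.997, 0.0]
wrist_force: [1.6, 0.3, -0.3]
opening: 0.644
grasp_force: 0.0
```

Run:
```python
from m import *
c=snap('wrist','w8'); u,v=np.round(proj(c,np.array([.624,-.279,.02]))).astype(int)
Q=pts(c,u,v,70,.014,.03); Q=Q[np.hypot(*(Q[:,:2]-[.624,-.279]).T)<.03]; hexdir(Q,'nut in drawer')
plan(.468,-.247,.14,188)
```

```text
nut in drawer n 1544 flat normal 20 deg [35.4 35.3 35.5] max 37.8 ctr [ 0.6232 -0.279 ] ztop 0.0245
from [ 0.6228 -0.2785  0.1378] phi 171.24 shift [157.8   7.6  -2.2] turn -0.292
```

The nut stands at (0.623,-0.279) with its top at 24.5 mm, so it is flat on the floor. On to the nipple.

>>> servo_tool:
  commands:
    - [[18, 1, 0], 0, 55]
    - [[35, 2, 0], -0.1, 55]
    - [[40, 4, 0], -0.1, 55]
    - [[40, 8, 0], -0.09, 55]
    - [[22, 8, 0], 0, 55]
    - [[0, 0, 0], 0, 55]
    - [[0, 0, 0], 0, 55]

```text
time_s: 20.8
eef_pos: [0.4693, -0.2511, 0.1389]
eef_rot: [0.0, -0.068, 0.998, 0.0]
wrist_force: [-0.9, -0.5, -0.8]
opening: 0.648
grasp_force: 0.0
```

Run:
```python
from m import *
c=snap('wrist','w9'); X=np.array([.468,-.247])
for z,lo,hi in((.026,.016,.031),(.045,.036,.055)):
    u,v=np.round(proj(c,np.array([*X,z]))).astype(int); print(u,v)
    Q=pts(c,u,v,70,lo,hi); Q=Q[np.hypot(*(Q[:,:2]-X).T)<.026]; (hexdir if z<.03 else circ)(Q,'nip')
plan(.468,-.247,.027,188)
```

```text
326 201
nip n 683 flat normal 38 deg [30.8 31.6 31.3] max 32.5 ctr [ 0.467  -0.2472] ztop 0.0296
327 209
nip circle 467.5 -247.1 r 12.8 ztop 0.0468
from [ 0.4695 -0.2512  0.139 ] phi -172.14 shift [  1.    4.3 112. ] turn -0.002
```

View pics/w9.png

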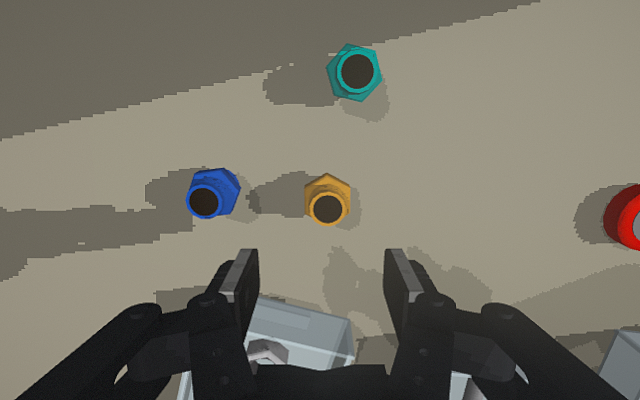

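The brass nipple is at (327,200), blue to its left at (212,195), teal above at (355,72), and the flats are parallel to the pads. Descend.

>>> servo_tool:
  commands:
    - [[1, 4, 12], 0, 55]
    - [[0, 0, 30], 0, 55]
    - [[0, 0, 35], 0, 55]
    - [[0, 0, 24], 0, 55]
    - [[0, 0, 10], 0, 55]
    - [[0, 0, 0], 0, 55]
    - [[0, 0, 0], 0, 42]
    - [[0, 0, 0], 0, 26]
    - [[0, 0, 0], 0, 26]
    - [[0, 0, 0], 0, 26]
    - [[0, 0, 0], 0, 26]

```text
time_s: 22.22
eef_pos: [0.4682, -0.2478, 0.0296]
eef_rot: [0.001, -0.069, 0.998, -0.001]
wrist_force: [-0.5, 0.8, 5.9]
opening: 0.358
grasp_force: 60.1
```

>>> servo_tool:
  commands:
    - [[0, 0, -15], 0, 26]
    - [[0, 0, -35], 0, 26]
    - [[0, 0, -35], 0.07, 26]
    - [[0, 0, -25], 0.07, 26]
    - [[0, 0, -10], 0, 26]
    - [[0, 0, 0], 0, 26]
    - [[0, 0, 0], 0, 26]

```text
time_s: 23.1
eef_pos: [0.4665, -0.2465, 0.1471]
eef_rot: [-0.001, 0.001, 1.0, 0.001]
wrist_force: [0.1, -0.6, -1.4]
opening: 0.358
grasp_force: 59.6
```

Run:
```python
from h import *
o,p,f=pose(); print(o['opening'],o['grasp_force'],o['wrist_force'])
plan(.614,.086,.15,180)
```

```text
0.3579348310225811 59.58784715272486 [ 0.0702548  -0.57882368 -1.38155938]
from [ 0.4665 -0.2465  0.1471] phi 179.88 shift [-146.8  332.8   -2.9] turn -0.002
```

>>> servo_tool:
  commands:
    - [[-8, 18, 0], 0, 26]
    - [[-15, 35, 0], 0, 26]
    - [[-20, 45, 0], 0, 26]
    - [[-20, 45, 0], 0, 26]
    - [[-20, 45, 0], 0, 26]
    - [[-20, 45, 0], 0, 26]
    - [[-20, 45, 0], 0, 26]
    - [[-14, 30, 0], 0, 26]
    - [[-7, 16, 0], 0, 26]
    - [[-3, 9, 0], 0, 26]
    - [[0, 0, 0], 0, 26]
    - [[0, 0, 0], 0, 26]

```text
time_s: 24.6
eef_pos: [0.6149, 0.0845, 0.1482]
eef_rot: [-0.0, 0.002, 1.0, -0.0]
wrist_force: [0.2, -0.3, -0.6]
opening: 0.361
grasp_force: 59.6
```

Run:
```python
from h import *
o,p,f=pose(); plan(.614,.086,.0326); c=snap('wrist','w10'); print(np.round(o['wrist_force'],1))
```

```text
from [0.6149 0.0845 0.1482] phi 179.77 shift [  0.9   1.5 115.6] turn 0.000
[ 0.2 -0.3 -0.6]
```

View pics/w10.png

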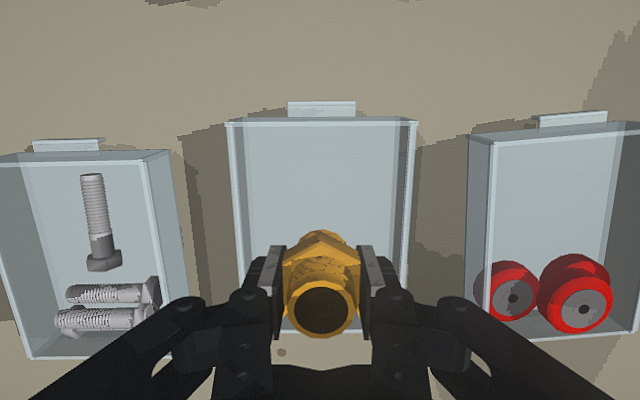

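The nipple is held upright over the middle of its drawer (walls at columns 230–415). Lowering.

>>> servo_tool:
  commands:
    - [[0, 1, 20], 0, 26]
    - [[0, 0, 35], 0, 26]
    - [[0, 0, 33], 0, 26]
    - [[0, 0, 16], 0, 26]
    - [[0, 0, 7], 0, 26]
    - [[0, 0, 2.5], 0, 26]
    - [[0, 0, 0], 0, 26]
    - [[0, 0, 0], 0, 26]

```text
time_s: 25.65
eef_pos: [0.616, 0.0865, 0.0359]
eef_rot: [0.001, 0.001, 1.0, -0.0]
wrist_force: [-0.9, -0.5, -1.2]
opening: 0.356
grasp_force: 59.6
```

>>> servo_tool:
  commands:
    - [[0, 0, 1.5], 0, 26]
    - [[0, 0, 1], 0, 26]
    - [[0, 0, 1], 0, 26]
    - [[0, 0, 0], 0, 26]
    - [[0, 0, 0], 0, 26]

```text
time_s: 26.28
eef_pos: [0.6154, 0.0866, 0.0326]
eef_rot: [0.0, 0.001, 1.0, -0.0]
wrist_force: [-4.2, -0.3, 8.7]
opening: 0.363
grasp_force: 60.8
```

>>> servo_tool:
  commands:
    - [[0, 0, 0], 0, 33]
    - [[0, 0, 0], 0, 40]
    - [[0, 0, 0], 0, 52]
    - [[0, 0, 0], 0, 52]
    - [[0, 0, -15], 0, 52]
    - [[0, 0, -30], 0, 52]
    - [[0, 0, -40], 0, 52]
    - [[0, 0, -25], 0, 52]
    - [[0, 0, 0], 0, 65]
    - [[0, 0, 0], 0, 65]

```text
time_s: 27.52
eef_pos: [0.6147, 0.0866, 0.1409]
eef_rot: [-0.0, 0.001, 1.0, -0.0]
wrist_force: [0.5, 0.4, 0.5]
opening: 0.766
grasp_force: 0.0
```

Run:
```python
from m import *
c=snap('wrist','w11'); X=np.array([.6155,.0866])
u,v=np.round(proj(c,np.array([*X,.048]))).astype(int)
Q=pts(c,u,v,70,.040,.06); Q=Q[np.hypot(*(Q[:,:2]-X).T)<.026]; circ(Q,'nip in drawer')
plan(.453,-.0045,.12,185)
```

```text
nip in drawer circle 614.9 86.7 r 12.9 ztop 0.0499
from [0.6143 0.0866 0.1402] phi 179.84 shift [161.1 -91.5  20.2] turn -0.090
```

The nipple stands at (0.615,0.087), top 49.9 mm (3+45 plus the usual bias). Now the wheel.

>>> servo_tool:
  commands:
    - [[17, -10, 0], 0, 70]
    - [[35, -20, 0], 0, 70]
    - [[40, -23, 0], 0, 70]
    - [[40, -23, 0], 0, 70]
    - [[29, -16, 5], -0.07, 70]
    - [[0, 0, 15], 0, 70]
    - [[0, 0, 0], 0, 70]
    - [[0, 0, 0], 0, 70]

```text
time_s: 28.58
eef_pos: [0.4545, -0.0047, 0.1211]
eef_rot: [-0.0, -0.034, 0.999, 0.0]
wrist_force: [-0.2, -0.5, -1.5]
opening: 0.819
grasp_force: 0.0
```

Run:
```python
from m import *
c=snap('wrist','w12'); X=np.array([.453,-.0045])
u,v=np.round(proj(c,np.array([*X,.02]))).astype(int); print(u,v)
Q=pts(c,u,v,80,.008,.03); Q=Q[np.hypot(*(Q[:,:2]-X).T)<.035]; circ(Q,'wheel')
plan(.453,-.0045,.03,184)
```

```text
321 205
wheel circle 452.5 -4.9 r 25.1 ztop 0.0233
from [ 0.4547 -0.0048  0.1213] phi -176.13 shift [ 1.7  0.4 91.3] turn -0.002
```

View pics/w12.png

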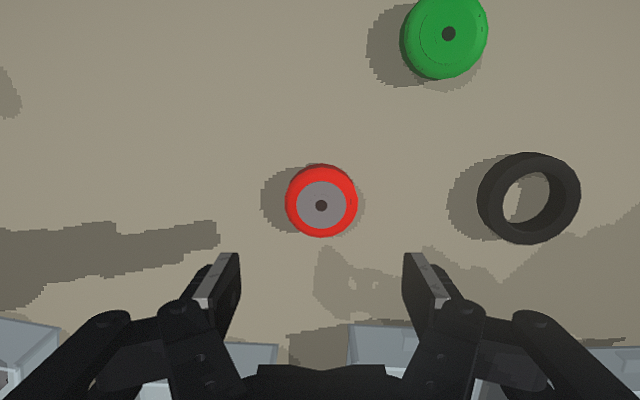

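The red wheel is centred at (321,201); the tape and the green wheel are well clear. Descend.

>>> servo_tool:
  commands:
    - [[2, 0, 15], 0, 70]
    - [[0, 0, 30], 0, 70]
    - [[0, 0, 28], 0, 70]
    - [[0, 0, 15], 0, 70]
    - [[0, 0, 7], 0, 70]
    - [[0, 0, 0], 0, 70]
    - [[0, 0, 0], 0, 58]
    - [[0, 0, 0], 0, 44]
    - [[0, 0, 0], 0, 44]
    - [[0, 0, 0], 0, 44]
    - [[0, 0, 0], 0, 44]

```text
time_s: 30.0
eef_pos: [0.4529, -0.0054, 0.0276]
eef_rot: [0.001, -0.034, 0.999, -0.0]
wrist_force: [-2.6, 0.9, 7.0]
opening: 0.559
grasp_force: 60.7
```

>>> servo_tool:
  commands:
    - [[0, 0, -15], 0, 44]
    - [[0, 0, -35], 0, 44]
    - [[0, 0, -35], 0, 44]
    - [[0, 0, -20], 0, 44]
    - [[0, 0, -10], 0, 44]
    - [[0, 0, 0], 0, 44]
    - [[0, 0, 0], 0, 44]

```text
time_s: 30.88
eef_pos: [0.4513, -0.005, 0.1406]
eef_rot: [-0.001, -0.034, 0.999, 0.0]
wrist_force: [0.5, 0.3, -0.5]
opening: 0.565
grasp_force: 61.8
```

Run:
```python
from h import *
o,p,f=pose(); print(o['opening'],o['grasp_force'],o['wrist_force'])
plan(.622,.261,.14,184)
```

```text
0.5646857689316868 61.817686557769775 [ 0.53641631  0.25693035 -0.5150604 ]
from [ 0.4513 -0.005   0.1406] phi -176.15 shift [-188.2  253.9    0.6] turn -0.003
```

>>> servo_tool:
  commands:
    - [[-10, 14, 0], 0, 44]
    - [[-22, 30, 0], 0, 44]
    - [[-30, 40, 0], 0, 44]
    - [[-30, 40, 0], 0, 44]
    - [[-30, 40, 0], 0, 44]
    - [[-30, 40, 0], 0, 44]
    - [[-20, 28, 0], 0, 44]
    - [[-10, 14, 0], 0, 44]
    - [[-6, 8, 0], 0, 44]
    - [[0, 0, 0], 0, 44]
    - [[0, 0, 0], 0, 44]

```text
time_s: 32.25
eef_pos: [0.622, 0.2605, 0.1409]
eef_rot: [-0.0, -0.033, 0.999, -0.0]
wrist_force: [0.6, 0.6, 0.0]
opening: 0.559
grasp_force: 61.8
```

Run:
```python
from h import *
o,p,f=pose(); plan(.622,.261,.0306); c=snap('wrist','w13'); print(np.round(o['wrist_force'],1))
```

```text
from [0.622  0.2605 0.1409] phi -176.17 shift [  0.    0.6 110.3] turn 0.000
[0.6 0.6 0. ]
```

View pics/w13.png

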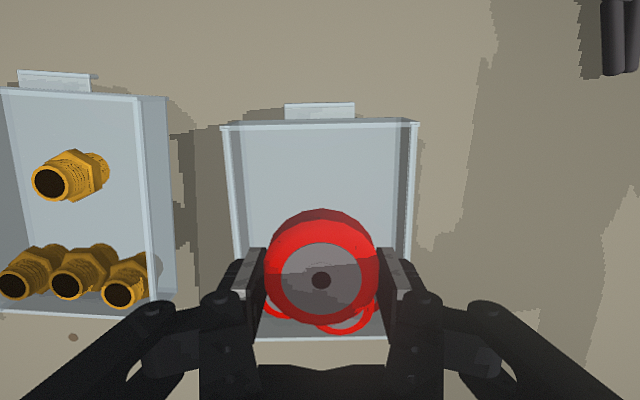

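The wheel is centred over its drawer (walls at columns 222–418), and the nipple stands upright at (70,175) in its own. Lowering.

>>> servo_tool:
  commands:
    - [[0, 0, 20], 0, 44]
    - [[0, 0, 35], 0, 44]
    - [[0, 0, 30], 0, 44]
    - [[0, 0, 15], 0, 44]
    - [[0, 0, 6], 0, 44]
    - [[0, 0, 2], 0, 44]
    - [[0, 0, 1], 0, 44]
    - [[0, 0, 0], 0, 44]
    - [[0, 0, 0], 0, 44]

```text
time_s: 33.42
eef_pos: [0.6228, 0.261, 0.033]
eef_rot: [0.001, -0.034, 0.999, 0.0]
wrist_force: [0.4, 0.4, -0.9]
opening: 0.563
grasp_force: 61.8
```

>>> servo_tool:
  commands:
    - [[0, 0, 1], 0, 44]
    - [[0, 0, 1], 0, 44]
    - [[0, 0, 0.5], 0, 44]
    - [[0, 0, 0], 0, 44]
    - [[0, 0, 0], 0, 44]

```text
time_s: 34.05
eef_pos: [0.6225, 0.2609, 0.0307]
eef_rot: [0.0, -0.034, 0.999, -0.0]
wrist_force: [-2.4, -1.0, 6.4]
opening: 0.562
grasp_force: 62.6
```

>>> servo_tool:
  commands:
    - [[0, 0, 0], 0, 51]
    - [[0, 0, 0], 0, 56]
    - [[0, 0, 0], 0, 62]
    - [[0, 0, 0], 0, 62]
    - [[0, 0, -15], 0, 62]
    - [[0, 0, -30], 0, 62]
    - [[0, 0, -40], 0, 62]
    - [[0, 0, -40], 0, 62]
    - [[30, 0, -20], 0, 62]
    - [[40, 0, 0], 0, 62]
    - [[50, 0, 0], 0, 62]
    - [[50, 0, 0], 0, 62]
    - [[40, 0, 0], 0, 62]
    - [[20, 0, 0], 0, 62]
    - [[0, 0, 0], 0, 62]
    - [[0, 0, 0], 0, 62]
    - [[0, 0, 0], 0, 62]

```text
time_s: 36.17
eef_pos: [0.394, 0.2455, 0.1752]
eef_rot: [0.0, -0.033, 0.999, 0.0]
wrist_force: [0.1, -0.7, -0.7]
opening: 0.731
grasp_force: 0.0
```

Run:
```python
from m import *
o,p,f=pose(); print(p,np.round(o['wrist_force'],1))
S=snap('scene','s_end'); T=snap('top','t_end'); T0=load('top0'); S0=load('scene0')
for n,c in(('S',S),('T',T)):
    P=grid(c).reshape(-1,3)
    for k,x,y,r,lo,hi in(('bolt',.6375,-.091,.045,.010,.035),('nut',.6235,-.279,.026,.014,.035),('nip',.615,.0867,.018,.042,.06),('wheel',.6225,.261,.032,.012,.035)):
        Q=P[(np.hypot(P[:,0]-x,P[:,1]-y)<r)&(P[:,2]>lo)&(P[:,2]<hi)]
        if len(Q)>5: bolt(Q,n+' '+k)
        else: print(n,k,len(Q))
def drawers(c):
    P=grid(c)
    for n,u,v in[('wheel_d',246,155),('nipple_d',317,157),('bolt_d',386,147),('nut_d',463,152)]:
        Q=P[v-50:v+50,u-36:u+36].reshape(-1,3); Q=Q[(Q[:,2]>.034)&(Q[:,2]<.055)]
        Q=Q[np.abs(Q-np.median(P[v-5:v+5,u-5:u+5].reshape(-1,3),0))[:,1]<.09]
        a=cv2.minAreaRect((Q[:,:2]*1000).astype(np.float32)); print(n,np.round(a[0],1),round(a[2],1))
drawers(T)
for c0,c1,W in((T0,T,[('tape',296,235),('green',327,273),('pliers',180,240),('blue',481,220),('teal',448,257)]),(S0,S,[('tape',319,177),('green',268,176),('pliers',388,107),('blue',181,334),('teal',182,273)])):
    d=cv2.absdiff(c0['color'],c1['color']).max(2)
    for n,u,v in W: print(n,int((d[v-12:v+12,u-12:u+12]>60).sum()),end=' ')
    print()
```

```text
[0.39404591 0.24547036 0.17516194] [ 0.1 -0.7 -0.7]
S bolt [638.3 -94.5] [75.6 26.6] 5.5 ztop 0.0282
S nut [ 624.8 -279.1] [35.8 39.6] 81.9 ztop 0.0257
S nip [615.7  85.7] [24.3 22.9] 53.7 ztop 0.0501
S wheel [624.2 258.3] [48.4 49.3] 32.1 ztop 0.0260
T bolt [638.9 -86.6] [48.1 70.9] 66.2 ztop 0.0299
T nut [ 622.4 -278.1] [38.1 38.9] 78.4 ztop 0.0273
T nip [614.1  87.2] [22.4 22.2] 89.4 ztop 0.0528
T wheel [622.  261.2] [49.  47.9] 1.7 ztop 0.0286
wheel_d [640.7 262.4] 4.7
nipple_d [634.1  86.1] 89.6
bolt_d [659.6 -90.3] 0.8
nut_d [ 645.3 -281.4] 81.6
tape 0 green 0 pliers 206 blue 10 teal 0 
tape 0 green 5 pliers 0 blue 57 teal 2
```

Run:
```python
from m import *
for f in('scene0','s_end'):
    circ(pts(load(f),181,334,13,.036,.055),'blue '+f)
    circ(pts(load(f),182,273,13,.036,.055),'teal '+f)
    bolt(pts(load(f),388,107,34,.006,.03),'pliers '+f)
ctrl.hand_in()
```

```text
blue scene0 circle 474.1 -327.6 r 13.9 ztop 0.0474
teal scene0 circle 383.2 -242.3 r 13.4 ztop 0.0468
pliers scene0 [442.8 438.6] [165.3  66. ] 14.7 ztop 0.0139
blue s_end circle 473.5 -327.4 r 13.6 ztop 0.0474
teal s_end circle 383.7 -242.0 r 12.9 ztop 0.0472
pliers s_end [442.3 439.2] [165.   63.9] 15.2 ztop 0.0140
the job is handed in; nothing more can be done
```

The bolt, nut, nipple and wheel are each set down on the clear floor of their own drawer, the tape, pliers, drawers and look-alikes measured where they were to within about 2 mm, and the job was handed in after about 36 s of the 106 s allowed.

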